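# Wedge the rocking scale stand

## Robot

A 7-joint arm with a two-finger parallel gripper is mounted at the origin on a cart in front of the work surface, level with it; the furniture and walls round the work are solid. World frame = base frame: x ahead of the robot, y to its left, z up, the work surface at z = 0. Lengths are in m, angles in degrees, forces in N, time in s.
With the tool pointing down it reaches from about 0.425 to 0.875 m from the base axis. Payload 4.7 kg.
Tool frame: the origin (TCP) lies at the very end of the fingers, on their centre line; the grasp point (between the pads) lies 19 mm behind it; z points along the fingers, y is the line along which they close (so a half turn about z gives the same grasp; the last joint's range is limited). The gripper opens to 87 mm and grips with 3 to 60 N. Pads are 19 mm wide; open, the fingers measure 117 mm over their backs; the gripper's body (75 mm by 190 mm) begins 51 mm behind the grasp point.
Start: joints at [69.792, 18.392, -4.016, 83.108, 1.295, 78.541, -3.26], TCP at [0.233, -0.607, 0.223] pointing down, gripper open.
Joint ranges: [-163.93, 163.93], [-17.29, 119.83], [-79.2, 71.16], [3.27, 140.29], [-89.18, 269.18], [5.43, 117.66], [-154.24, 154.24]. Speed limits (degrees/s): [147.25, 147.25, 180, 180, 180, 180, 180].

## Interface

Orientations are given as [roll, pitch, yaw] about the fixed x, y, z axes, in that order (R = Rz(yaw) Ry(pitch) Rx(roll)).
In Python, from cell import telemetry, cams, env gives the robot as it stands.
- The arm moves only by the tool arm_command, never from a script. Its argument "series" is text: rows parted by semicolons, each of 5 numbers parted by spaces: the shift along the tool's x, y, z in mm, then the turn about the tool's z in rad, then the closure in counts, from 0 (fully open) to 255 (shut). A call has 1 to 20 rows; each row shifts and turns the commanded pose from where the row before left it, along the tool's axes as they then stand; what a row does not reach is not made up. A row lasts 1/12 s, in which the tool goes at most 41.7 mm and 7.16 degrees, less where a joint would pass 70% of its speed; a pose out of reach is approached as far as the arm can. A call is refused whole if a number of a shift passes 41.7 or a number of a turn 0.125, either way. A call with a gripper value outside its range is refused whole. The fingers move at their own pace and stop on an object; "squeeze" is the grip in N (left out, the last holds). Time passes only in rows, so rows that do not move let the fingers close. It gives the time, the measured TCP pose, the force, the opening and the grip force at its end, in the units of the state.
- telemetry.get_obs(): the state, without advancing time (a new reading comes with each control period).
- cams.read_camera(name): name is "scene" or "top" or "wrist"; returns the picture (384x512x3 uint8, blue, green, red); there is no depth.
- cams.calibration(name): a dict with "K" (3x3 intrinsics, pixels), "dist" ([k1, k2, p1, p2, k3] as OpenCV has them; the pictures are not rectified), "origin" and "rotation" of the camera in the world; the wrist camera has in their place "hand_eye" (4x4, takes a point from camera to tool coordinates, whose origin is the TCP and whose axes are the flange's). Camera axes: x right, y down, z forward; pixel columns grow to the right and rows downward; lengths in m; the calibration is good to about 2 mm. A picture is of the moment at which its call begins: read the wrist's pose just before it. calibration takes no time and is no camera call.
- env.sign_off(): hands the job in; it is judged then, once.
The state is a dict: "time_s": time; "qpos": joint angles; "joint_velocities": joint speeds; "effort": joint torques, N m; "tool_pos": TCP position; "tool_rot": TCP orientation; "force": force on the tool from outside, world axes, zero at the start; "wrist_torque": the same for the moment, N m; "grip_width": finger opening in m; "grasp_force": force on a finger pad.
Only numpy, scipy, OpenCV 4.12 (cv2) and the standard library are available. Lean on these libraries where they do the work, as an engineer would, in place of code of your own. Each camera call takes 0.05 s, during which the arm holds its last target. There are 200 camera calls.

## Task

The low stand that carries the scale rocks because its front left foot is too short. Touching things with the fingertips only, lifting and pinching nothing, push the wooden wedge thin end first in under that foot until it is just snug without jacking the stand up, then press down firmly (about 1 kg) on that corner of the stand for a second to feel that it no longer rocks; if it still gives, push the wedge in farther and press again. Leave the stand where it is, level, with its pot still on the scale, the wedge under the foot and everything else undisturbed.

Things in the scene. Friction and masses are not known exactly. Their poses are not given: they have to be found in the camera images.
- stand: square plywood stand 210x210 mm on four 22 mm wide feet at x, y = +/-85 mm, about 2.5 kg with the scale fixed on it. Board 16 mm thick, its underside 32 mm and top 48 mm above the table. Origin: its centre, level with the undersides of the three good feet; x away from the robot, y to the left, z up. It stands level; about 4 N on the front left corner tips it until the short foot lands (0.05 to 0.1 rad)
- short_foot (a point): centre of the underside of the short foot, at (-85, +85) mm on the stand (front left as the robot sees it); it clears the table by an unknown 6 to 11 mm while the stand is level
- press_spot (a point): point on top of the stand's front left corner, near the short foot, 15 mm from both edges: press here. The board is bare for 36 mm along its front edge and 31 mm along its left edge; beyond lies the flat white scale (161x170 mm, 25 mm high)
- wedge: loose plain wooden wedge, 60 mm wide (its x), 120 mm long (its y), 0.11 kg, flat below; its top rises evenly from 2 mm at the thin end (-y) to 26 mm at the thick end (+y). Origin: centre of the underside, z up. It lies left of the short foot, thin end roughly toward it. It slides at about 1 N; snug under the foot it takes several newtons and then begins to jack up the stand
- thin_edge (a point): middle of the wedge's thin end, on the table
- thick_end (a point): centre of the wedge's upright back face at the thick end (60 mm wide, 26 mm high), 13 mm above the table; push here
- pot: round fruit pot standing loose on the scale, 95 mm wide, 58 mm high; origin at the centre of its underside; leave it alone
- jar: spice jar, 44 mm wide, 105 mm high, bystander; origin at the centre of its underside
- timer: round kitchen timer, 68 mm wide, 41 mm high, bystander; origin at the centre of its underside
- spanner: spanner lying flat, 171 mm long, bystander; origin at the centre of its underside

How it is judged:
By the outcome, as a careful person would: the job done as asked, in the order asked, and still so for the second after the job is handed in, with the robot touching nothing.
It also fails if it takes over 58 s, if anything falls off the work surface, if the arm or the gripper's body presses on something with over 40 N, if the wrist force passes 120 N, or if a joint passes its speed limit or range.

## Working session

There is one attempt and no reset: what is moved stays moved. The work goes in short steps, Python scripts to look and compute and a tool call to move; the robot and the scene stay as the last step left them, time stands still between calls to the robot, and variables do not carry over. Pictures are saved under pics/ and viewed, at most 10 in all, crops included, and the job is handed in when it is done.

Besides the shell and the picture viewer there is one more tool, called after ">>>" in YAML: its name, and indented under it one key for each argument. arm_command: Moves the arm, as the interface text tells. Its arguments: {"type":"object","properties":{"series":{"type":"string"},"squeeze":{"type":"number"}},"required":["series"]}

```bash
mkdir -p pics; cat > h.py <<'E'
import numpy as np,cv2
from cell import telemetry,cams,env
from scipy.spatial.transform import Rotation as R
def ray(name,px,z,obs=None):
    c=cams.calibration(name);K=np.array(c['K']);d=np.array(c['dist'])
    u=cv2.undistortPoints(np.array(px,float).reshape(-1,1,2),K,d).reshape(-1,2)
    o=np.array(c['origin']);Rm=np.array(c['rotation'])
    r=np.c_[u,np.ones(len(u))]@Rm.T
    return o+r*((z-o[2])/r[:,2])[:,None]
E
python3 - <<'E'
from h import *
o=telemetry.get_obs();print({k:np.round(o[k],3) for k in o})
a=cams.read_camera('top');cv2.imwrite('pics/top.png',cv2.resize(a,(800,600),interpolation=cv2.INTER_CUBIC))
b=cams.read_camera('scene');cv2.imwrite('pics/scene.png',cv2.resize(b,(800,600),interpolation=cv2.INTER_CUBIC))
cv2.imwrite('top_raw.png',a);cv2.imwrite('scene_raw.png',b)
for n in('top','scene'):print(cams.calibration(n))
E
```

```text
{'time_s': np.float64(0.0), 'qpos': array([69.793, 18.437, -4.016, 83.172,  1.295, 78.539, -3.26 ]), 'joint_velocities': array([ 0.024, -0.067,  0.035, -0.039,  0.047,  0.048,  0.006]), 'effort': array([ 0.0000e+00, -4.9128e+01, -4.0400e-01, -3.1252e+01, -6.4000e-02,
        4.4000e-02,  0.0000e+00]), 'tool_pos': array([ 0.233, -0.606,  0.222]), 'tool_rot': array([-1.79897e+02,  5.00000e-03,  2.10180e+01]), 'force': array([-0.596, -0.117, -0.014]), 'wrist_torque': array([ 0.03 ,  0.036, -0.014]), 'grasp_force': np.float64(0.0), 'grip_width': np.float64(0.087)}
{'K': array([[367.14070374,   0.        , 262.76724978],
       [  0.        , 367.14070374, 188.50173912],
       [  0.        ,   0.        ,   1.        ]]), 'dist': array([-0.0018596,  0.       ,  0.       ,  0.       ,  0.       ]), 'origin': array([ 0.45925772, -0.12730263,  0.9404132 ]), 'rotation': array([-171.91979157,   -0.89499838,  -90.12939468])}
{'K': array([[419.79358019,   0.        , 251.28798155],
       [  0.        , 419.79358019, 194.62858521],
       [  0.        ,   0.        ,   1.        ]]), 'dist': array([-0.05529116,  0.        ,  0.        ,  0.        ,  0.        ]), 'origin': array([0.06776847, 0.53140272, 0.47563692]), 'rotation': array([-115.7786407 ,   -1.39909326, -141.90312826])}
```

View pics/top.png

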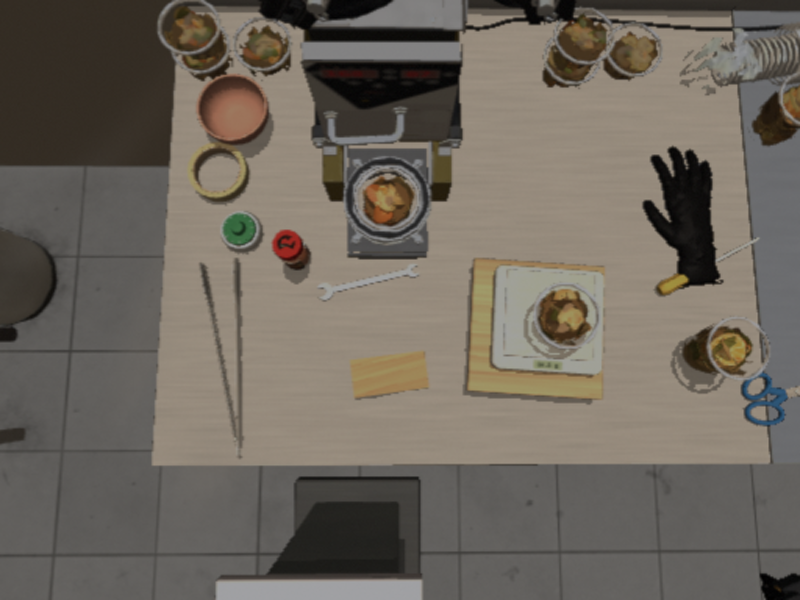

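View pics/scene.png

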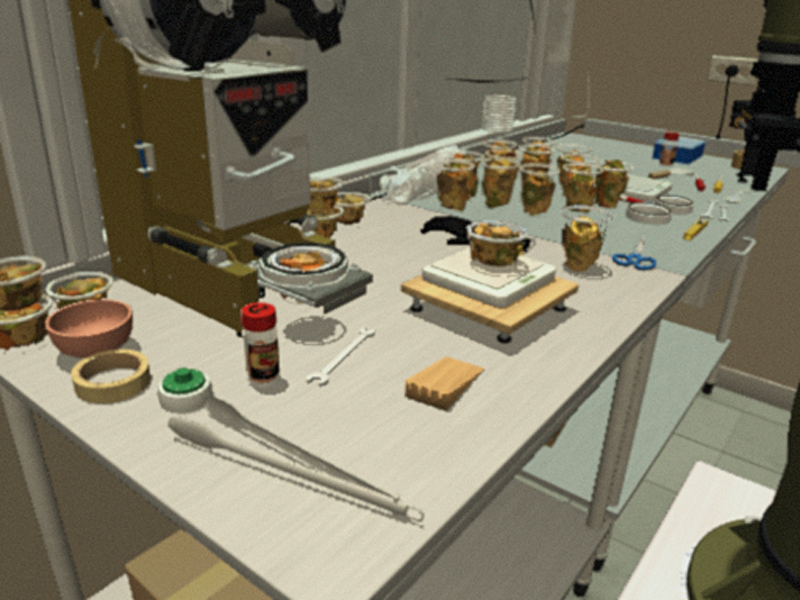

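The top view shows the wedge at about (390,375) with its thin end to the right, and the stand's front left corner at about (468,395). I'll enlarge both.

```bash
sed -i "s/Rm=np.array(c\['rotation'\])/Rm=R.from_euler('xyz',c['rotation'],degrees=True).as_matrix()/" h.py
python3 - <<'E'
from h import *
a=cv2.imread('top_raw.png')[160:265,215:395]
cv2.imwrite('pics/topc.png',cv2.resize(a,None,fx=4.4,fy=4.4,interpolation=cv2.INTER_CUBIC))
a=cv2.imread('scene_raw.png')[165:265,245:375]
cv2.imwrite('pics/scenec.png',cv2.resize(a,None,fx=6,fy=6,interpolation=cv2.INTER_CUBIC))
E
```

```text
(no output)
```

View pics/topc.png

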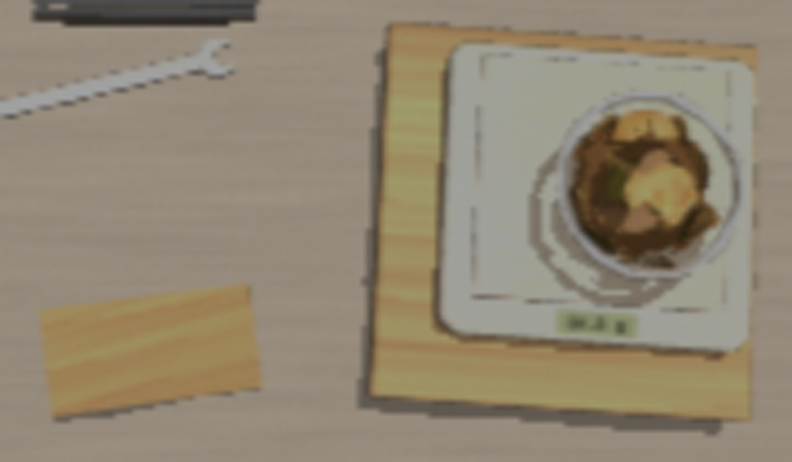

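View pics/scenec.png

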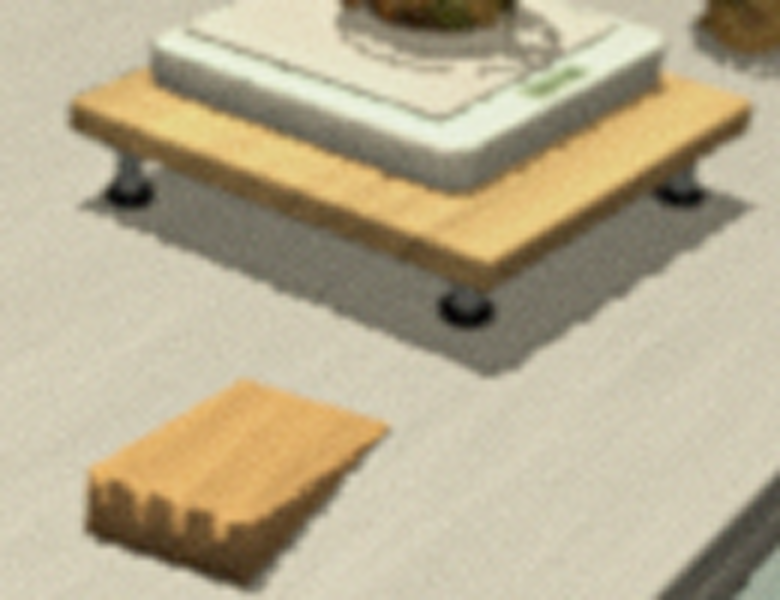

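The top crop gives stand corners FL (371,396), FR (749,418), BL (388,25) and BR (756,47). The wedge's thin corners are (249,286) and (261,387), and its thick top corners are (41,310) and (54,418). The scene crop shows the short foot at about (466,305).

```bash
cat > m.py <<'E'
from h import *
f=lambda p:(np.array(p,float)+.5)/4.4-.5+[215,160]
S=ray('top',f([(371,396),(749,418),(388,25),(756,47)]),.048)[:,:2]
T=ray('top',f([(249,286),(261,387)]),.002)[:,:2];K=ray('top',f([(41,310),(54,418)]),.026)[:,:2]
def fit(L,W):
    L=np.array(L,float);a=L-L.mean(0);b=W-W.mean(0)
    th=np.arctan2((a[:,0]*b[:,1]-a[:,1]*b[:,0]).sum(),(a*b).sum());c,s=np.cos(th),np.sin(th);M=np.array([[c,-s],[s,c]])
    t=W.mean(0)-M@L.mean(0);print('yaw',np.degrees(th),'t',t,'res mm',np.round((L@M.T+t-W)*1e3,1).tolist());return M,t
Ms,ts=fit([(-.105,.105),(-.105,-.105),(.105,.105),(.105,-.105)],S)
Mw,tw=fit([(.03,-.06),(-.03,-.06),(.03,.06),(-.03,.06)],np.r_[T,K])
P=lambda M,t,p:np.round(M@np.array(p)+t,4)
print('foot',P(Ms,ts,(-.085,.085)),'press',P(Ms,ts,(-.09,.09)),'thin',P(Mw,tw,(0,-.06)),'thick',P(Mw,tw,(0,.06)))
g=lambda p:(np.array(p,float)+.5)/6-.5+[245,165]
print('scene foot z~.009',ray('scene',g([(466,318)]),.008),'wedge thick bottom',ray('scene',g([(88,533),(245,588)]),0),'thin',ray('scene',g([(390,428)]),.002),'FL,BLtop',ray('scene',g([(488,262),(70,100)]),.048))
print(R.from_matrix(np.array(cams.calibration('wrist')['hand_eye'])[:3,:3]).as_euler('xyz',degrees=True),np.array(cams.calibration('wrist')['hand_eye'])[:3,3],cams.calibration('wrist')['K'])
E
python3 m.py
```

```text
yaw -3.591348133801564 t [ 0.53464643 -0.33833642] res mm [[-1.2, 1.1], [-1.9, -1.5], [1.9, 0.9], [1.2, -0.5]]
yaw 7.357485155528868 t [ 0.46302556 -0.1082256 ] res mm [[0.9, -0.3], [-0.8, -1.4], [-0.2, 0.7], [0.1, 1.0]]
foot [ 0.4551 -0.2482] press [ 0.4505 -0.2429] thin [ 0.4707 -0.1677] thick [ 0.4553 -0.0487]
scene foot z~.009 [[ 0.45591971 -0.24969005  0.008     ]] wedge thick bottom [[ 0.48548431 -0.0463403   0.        ]
 [ 0.42676505 -0.05383893  0.        ]] thin [[ 0.44087496 -0.16861389  0.002     ]] FL,BLtop [[ 0.43786991 -0.22619877  0.048     ]
 [ 0.6442629  -0.24103512  0.048     ]]
[-1.63286114e+01 -2.46516409e-02  8.99945933e+01] [ 0.07679092 -0.00113768 -0.16229956] [[341.95330923   0.         258.01059273]
 [  0.         341.95330923 191.0625796 ]
 [  0.           0.           1.        ]]
```

```bash
cat > plan.py <<'E'
from h import *
def plan(way,grip,start=None):
    """way: (x,y,z,yaw,rows) world targets -> rows in tool axes"""
    o=telemetry.get_obs();p=np.array(o['tool_pos']) if start is None else np.array(start[:3]);y=o['tool_rot'][2] if start is None else start[3]
    rows=[]
    for *t,ty,n in way:
        d=(np.array(t)-p)/n;dy=((ty-y+180)%360-180)/n
        for i in range(n):
            c,s=np.cos(np.radians(y)),np.sin(np.radians(y))
            rows.append(f"{(c*d[0]+s*d[1])*1e3:.1f} {(s*d[0]-c*d[1])*1e3:.1f} {-d[2]*1e3:.1f} {-np.radians(dy):.4f} {grip}");y+=dy
        p=np.array(t)
    print(len(rows));print('; '.join(rows))
E
python3 - <<'E'
from plan import *
plan([(.40,-.33,.22,59,10),(.450,-.010,.12,97.4,10)],173)
E
```

```text
20
25.5 -19.8 0.2 -0.0663 173; 26.8 -18.1 0.2 -0.0663 173; 27.9 -16.3 0.2 -0.0663 173; 28.9 -14.4 0.2 -0.0663 173; 29.8 -12.4 0.2 -0.0663 173; 30.6 -10.4 0.2 -0.0663 173; 31.2 -8.4 0.2 -0.0663 173; 31.7 -6.3 0.2 -0.0663 173; 32.0 -4.2 0.2 -0.0663 173; 32.2 -2.0 0.2 -0.0663 173; 30.0 -12.2 10.0 -0.0670 173; 30.8 -10.2 10.0 -0.0670 173; 31.4 -8.1 10.0 -0.0670 173; 31.8 -6.0 10.0 -0.0670 173; 32.2 -3.8 10.0 -0.0670 173; 32.3 -1.6 10.0 -0.0670 173; 32.4 0.5 10.0 -0.0670 173; 32.3 2.7 10.0 -0.0670 173; 32.0 4.8 10.0 -0.0670 173; 31.6 7.0 10.0 -0.0670 173
```

>>> arm_command:
  series: "25 -20 0 -0.066 173; 27 -18 0 -0.066 173; 28 -16 0 -0.066 173; 29 -14 0 -0.066 173; 30 -12 0 -0.066 173; 31 -10 0 -0.066 173; 31 -8 0 -0.066 173; 32 -6 0 -0.066 173; 32 -4 0 -0.066 173; 32 -2 0 -0.066 173; 30 -12 5 -0.067 173; 31 -10 5 -0.067 173; 31 -8 5 -0.067 173; 32 -6 5 -0.067 173; 32 -4 10 -0.067 173; 32 -2 10 -0.067 173; 32 0 15 -0.067 173; 32 3 15 -0.067 173; 32 5 15 -0.067 173; 32 7 15 -0.067 173"

```text
time_s: 1.77
tool_pos: [0.4526, -0.0117, 0.1218]
tool_rot: [180.0, 0.0, 97.4]
force: [0.2, -0.0, 0.7]
grip_width: 0.0275
grasp_force: 0.0
```

>>> arm_command:
  series: "0 2 30 0 173; 0 0 30 0 173; 0 0 30 0 173; 0 0 20 0 173; 0 0 5 0 173; 0 0 0 0 173; 0 0 0 0 173"

```text
time_s: 2.35
tool_pos: [0.4554, -0.0127, 0.0082]
tool_rot: [180.0, -0.0, 97.2]
force: [-0.3, 0.8, 0.7]
grip_width: 0.028
grasp_force: 0.0
```

```bash
python3 - <<'E'
from h import *
o=telemetry.get_obs();print(o['tool_pos'],o['tool_rot'],o['force'])
cv2.imwrite('pics/w1.png',cams.read_camera('wrist'))
E
```

```text
[ 0.45538222 -0.01268067  0.00816751] [ 1.79967302e+02 -2.35423306e-03  9.72217180e+01] [-0.29894025  0.77771626  0.6738351 ]
```

View pics/w1.png

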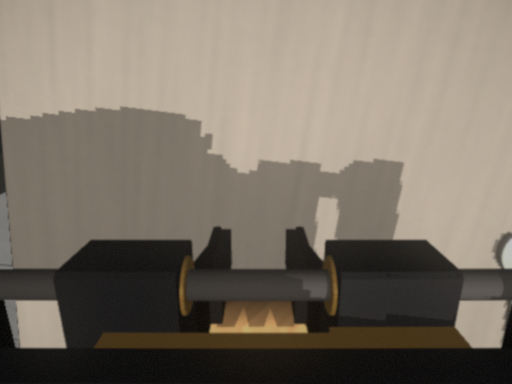

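```bash
python3 - <<'E'
from plan import *
c0=np.array([.463,-.108]);f=np.array([.4553,-.249]);u=(f-c0)/np.linalg.norm(f-c0)
def tcp(d,yaw,off=.0695,z=.008,n=1):
    a=np.radians(yaw);c=c0+u*d+off*np.array([-np.sin(a),np.cos(a)]);return (*c,z,yaw+90,n)
way=[tcp(0,7.3,.0785,n=4),tcp(0,7.3,n=3)]+[tcp(.055*k/13,7.3-10.3*k/13) for k in range(1,14)]
plan(way,173)
E
```

```text
20
-4.2 -1.3 0.2 -0.0004 173; -4.2 -1.3 0.2 -0.0004 173; -4.2 -1.3 0.2 -0.0004 173; -4.2 -1.3 0.2 -0.0004 173; -3.0 -0.0 -0.0 -0.0000 173; -3.0 -0.0 -0.0 -0.0000 173; -3.0 -0.0 -0.0 -0.0000 173; -4.2 0.2 -0.0 0.0138 173; -4.2 0.3 -0.0 0.0138 173; -4.2 0.3 -0.0 0.0138 173; -4.2 0.4 -0.0 0.0138 173; -4.2 0.4 -0.0 0.0138 173; -4.2 0.5 -0.0 0.0138 173; -4.2 0.5 -0.0 0.0138 173; -4.2 0.6 -0.0 0.0138 173; -4.2 0.7 -0.0 0.0138 173; -4.2 0.7 -0.0 0.0138 173; -4.2 0.8 -0.0 0.0138 173; -4.2 0.8 -0.0 0.0138 173; -4.2 0.9 -0.0 0.0138 173
```

>>> arm_command:
  series: "-4.2 -1.3 0 0 173; -4.2 -1.3 0 0 173; -4.2 -1.3 0 0 173; -4.2 -1.3 0 0 173; -3 0 0 0 173; -3 0 0 0 173; -3 0 0 0 173; -4.2 0.2 0 0.0138 173; -4.2 0.3 0 0.0138 173; -4.2 0.3 0 0.0138 173; -4.2 0.4 0 0.0138 173; -4.2 0.4 0 0.0138 173; -4.2 0.5 0 0.0138 173; -4.2 0.5 0 0.0138 173; -4.2 0.6 0 0.0138 173; -4.2 0.7 0 0.0138 173; -4.2 0.7 0 0.0138 173; -4.2 0.8 0 0.0138 173; -4.2 0.8 0 0.0138 173; 0 0 0 0 173"

```text
time_s: 4.07
tool_pos: [0.4617, -0.0904, 0.0075]
tool_rot: [180.0, 0.0, 87.6]
force: [-0.0, -0.7, 0.0]
grip_width: 0.0283
grasp_force: 0.0
```

```bash
python3 - <<'E'
from h import *
b=cams.read_camera('scene')[165:265,245:375]
cv2.imwrite('pics/s2.png',cv2.resize(b,None,fx=6,fy=6,interpolation=cv2.INTER_CUBIC))
E
```

```text
(no output)
```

View pics/s2.png

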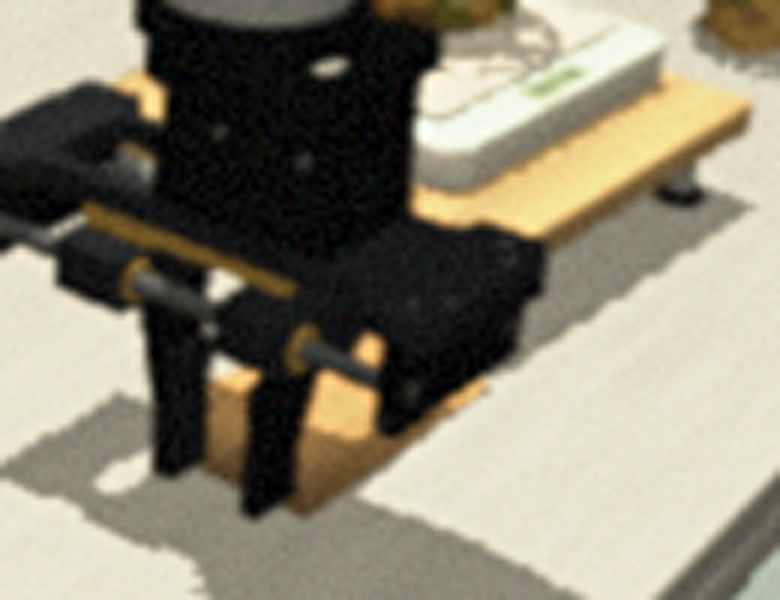

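The wedge's near thin corner is at (490,388) and its near thick bottom corner is at (307,515).

```bash
python3 - <<'E'
from h import *
g=lambda p:(np.array(p,float)+.5)/6-.5+[245,165]
a=ray('scene',g([(490,388)]),.002)[0];b=ray('scene',g([(307,515)]),0)[0];print(a,b,a-b,np.linalg.norm((a-b)[:2]))
o=telemetry.get_obs();print(o['tool_pos'],o['force'])
E
```

```text
[ 0.42697321 -0.21772588  0.002     ] [ 0.43462434 -0.10354209  0.        ] [-0.00765112 -0.11418378  0.002     ] 0.11443983685823987
[ 0.4615841  -0.08989996  0.00745229] [-0.27776317  0.86033425 -0.25376753]
```

>>> arm_command:
  series: "-4 0 0 0 173; -4 0 0 0 173; -4 0 0 0 173; -4 0 0 0 173; -4 0 0 0 173; -4 0 0 0 173; -3 0 0 0 173; -3 0 0 0 173; -2 0 0 0 173; -1 0 0 0 173"

```text
time_s: 4.95
tool_pos: [0.4603, -0.1224, 0.0075]
tool_rot: [-180.0, 0.0, 87.7]
force: [0.2, 0.1, 0.2]
grip_width: 0.028
grasp_force: 0.2
```

>>> arm_command:
  series: "-1 0 0 0 173; -1 0 0 0 173; -1 0 0 0 173"

```text
time_s: 5.2
tool_pos: [0.4602, -0.125, 0.0075]
tool_rot: [-180.0, 0.0, 87.7]
force: [0.9, 0.1, -0.4]
grip_width: 0.0279
grasp_force: 0.2
```

>>> arm_command:
  series: "-1 0 0 0 173; -1 0 0 0 173; -1 0 0 0 173"

```text
time_s: 5.45
tool_pos: [0.4601, -0.1281, 0.0075]
tool_rot: [180.0, 0.0, 87.7]
force: [0.7, -0.0, -0.9]
grip_width: 0.0281
grasp_force: 0.2
```

>>> arm_command:
  series: "-1 0 0 0 173; -1 0 0 0 173"

```text
time_s: 5.62
tool_pos: [0.4601, -0.1301, 0.0076]
tool_rot: [180.0, 0.0, 87.7]
force: [0.2, 0.3, -0.3]
grip_width: 0.0279
grasp_force: 0.2
```

>>> arm_command:
  series: "-1 0 0 0 173; -1 0 0 0 173"

```text
time_s: 5.78
tool_pos: [0.46, -0.1322, 0.0075]
tool_rot: [-180.0, 0.0, 87.7]
force: [-0.0, 1.0, -0.1]
grip_width: 0.028
grasp_force: 0.2
```

>>> arm_command:
  series: "-1 0 0 0 173; -1 0 0 0 173"

```text
time_s: 5.95
tool_pos: [0.4599, -0.1342, 0.0076]
tool_rot: [180.0, 0.0, 87.7]
force: [-0.3, 0.7, -1.1]
grip_width: 0.028
grasp_force: 0.2
```

>>> arm_command:
  series: "-1 0 0 0 173; -1 0 0 0 173"

```text
time_s: 6.12
tool_pos: [0.4598, -0.1362, 0.0075]
tool_rot: [180.0, 0.0, 87.7]
force: [-0.5, -0.1, 0.2]
grip_width: 0.028
grasp_force: 0.2
```

>>> arm_command:
  series: "-1 0 0 0 173; 0 0 0 0 173"

```text
time_s: 6.28
tool_pos: [0.4598, -0.1374, 0.0076]
tool_rot: [180.0, 0.0, 87.7]
force: [-0.0, 0.6, -0.4]
grip_width: 0.0282
grasp_force: 0.0
```

>>> arm_command:
  series: "-1 0 0 0 173; 0 0 0 0 173"

```text
time_s: 6.45
tool_pos: [0.4597, -0.1383, 0.0076]
tool_rot: [180.0, 0.0, 87.7]
force: [0.7, -0.3, 0.3]
grip_width: 0.0278
grasp_force: 0.0
```

>>> arm_command:
  series: "-1 0 0 0 173; 0 0 0 0 173"

```text
time_s: 6.62
tool_pos: [0.4597, -0.1392, 0.0076]
tool_rot: [180.0, 0.0, 87.7]
force: [-0.0, 0.1, -0.9]
grip_width: 0.0282
grasp_force: 0.1
```

>>> arm_command:
  series: "-1 0 0 0 173"

```text
time_s: 6.7
tool_pos: [0.4597, -0.1398, 0.0076]
tool_rot: [180.0, -0.0, 87.7]
force: [-0.0, 0.6, 0.6]
grip_width: 0.028
grasp_force: 0.7
```

>>> arm_command:
  series: "-1 0 0 0 173"

```text
time_s: 6.78
tool_pos: [0.4597, -0.1404, 0.0076]
tool_rot: [-180.0, -0.0, 87.7]
force: [1.0, 3.2, 1.7]
grip_width: 0.028
grasp_force: 1.8
```

>>> arm_command:
  series: "-1 0 0 0 173"

```text
time_s: 6.87
tool_pos: [0.4597, -0.1409, 0.0076]
tool_rot: [-180.0, -0.1, 87.8]
force: [0.5, 5.3, 2.3]
grip_width: 0.028
grasp_force: 2.8
```

```bash
python3 - <<'E'
from h import *
b=cams.read_camera('scene')
cv2.imwrite('pics/s3.png',cv2.resize(b[165:265,245:375],None,fx=6,fy=6,interpolation=cv2.INTER_CUBIC))
E
```

```text
(no output)
```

View pics/s3.png

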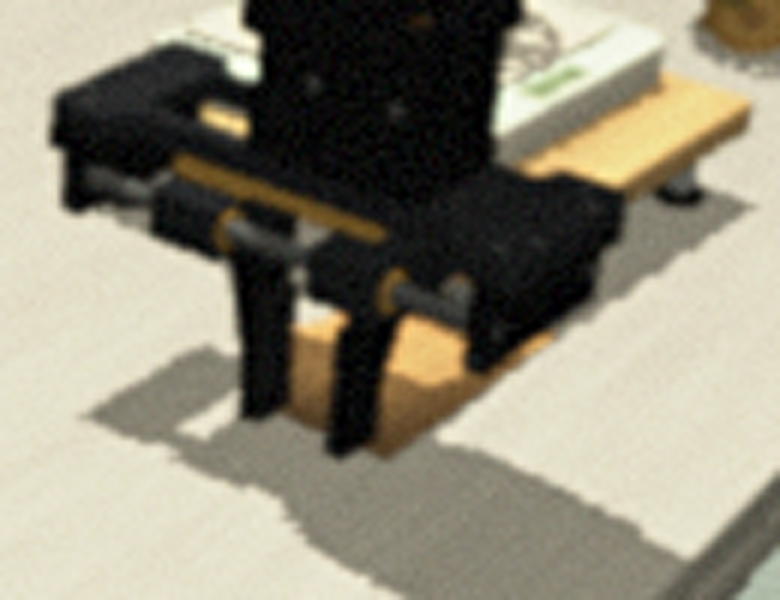

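```bash
python3 - <<'E'
from plan import *
o=telemetry.get_obs();print(o['tool_pos'],o['force'])
s=(.4597,-.1409,.0076,87.8)
plan([(.461,-.111,.0076,87.8,3),(.461,-.111,.13,87.0,5),(.4505,-.243,.13,86.4,7),(.4505,-.243,.06,86.4,3)],255,s)
E
```

```text
[ 0.4597132  -0.14091963  0.00756747] [-0.10224599  5.27932963  1.05625855]
18
10.0 0.1 -0.0 -0.0000 255; 10.0 0.1 -0.0 -0.0000 255; 10.0 0.1 -0.0 -0.0000 255; 0.0 0.0 -24.5 0.0028 255; 0.0 0.0 -24.5 0.0028 255; 0.0 0.0 -24.5 0.0028 255; 0.0 0.0 -24.5 0.0028 255; 0.0 0.0 -24.5 0.0028 255; -18.9 -0.5 -0.0 0.0015 255; -18.9 -0.5 -0.0 0.0015 255; -18.9 -0.5 -0.0 0.0015 255; -18.9 -0.4 -0.0 0.0015 255; -18.9 -0.4 -0.0 0.0015 255; -18.9 -0.4 -0.0 0.0015 255; -18.9 -0.3 -0.0 0.0015 255; 0.0 0.0 23.3 -0.0000 255; 0.0 0.0 23.3 -0.0000 255; 0.0 0.0 23.3 -0.0000 255
```

>>> arm_command:
  series: "10 0 0 0 173; 10 0 0 0 173; 10 0 0 0 173; 0 0 -25 0.003 255; 0 0 -25 0.003 255; 0 0 -25 0.003 255; 0 0 -25 0.003 255; 0 0 -23 0.003 255; -19 -0.5 0 0 255; -19 -0.5 0 0 255; -19 -0.5 0 0 255; -19 -0.4 0 0 255; -19 -0.4 0 0 255; -19 -0.4 0 0 255; -18 -0.3 0 0 255; 0 0 23 0 255; 0 0 23 0 255; 0 0 18 0 255; 0 0 0 0 255"

```text
time_s: 8.5
tool_pos: [0.4479, -0.2417, 0.063]
tool_rot: [-179.6, -0.2, 86.9]
force: [0.2, 0.7, -0.2]
grip_width: 0.0006
grasp_force: 0.0
```

```bash
python3 - <<'E'
from h import *
o=telemetry.get_obs();print(o['tool_pos'],o['tool_rot'],o['force'],o['grip_width'])
b=cams.read_camera('top')
cv2.imwrite('pics/t4.png',cv2.resize(b[160:265,215:395],None,fx=4.4,fy=4.4,interpolation=cv2.INTER_CUBIC))
E
```

```text
[ 0.44792949 -0.24167602  0.06295352] [-1.79649947e+02 -1.77224629e-01  8.69160726e+01] [ 0.18243354  0.72031651 -0.21979651] 0.0006134091324279764
```

View pics/t4.png

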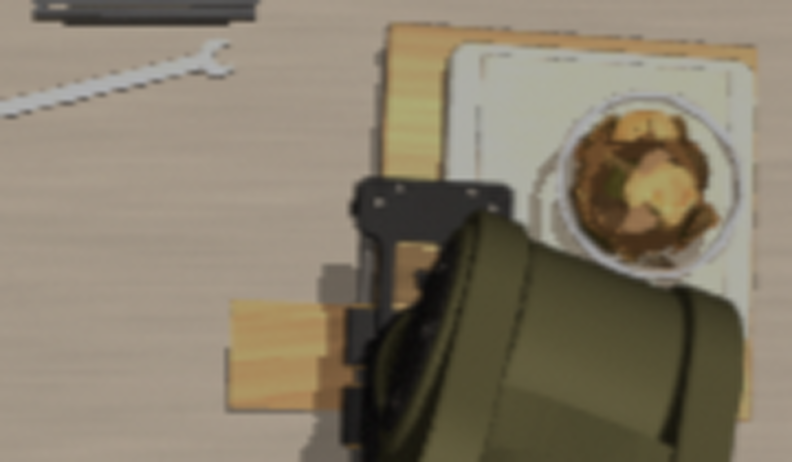

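The stand hasn't moved and the wedge is under the corner. Now I'll press.

>>> arm_command:
  series: "-1.5 2 6 0 255; 0 0 4 0 255; 0 0 2 0 255; 0 0 1 0 255; 0 0 1 0 255"

```text
time_s: 8.97
tool_pos: [0.4528, -0.2454, 0.0529]
tool_rot: [180.0, 0.0, 86.9]
force: [-0.2, -0.2, -0.0]
grip_width: 0.0004
grasp_force: 0.0
```

>>> arm_command:
  series: "0 0 1 0 255; 0 0 1 0 255"

```text
time_s: 9.13
tool_pos: [0.4527, -0.2455, 0.0508]
tool_rot: [180.0, 0.0, 86.9]
force: [-0.6, 0.6, 0.0]
grip_width: 0.0003
grasp_force: 0.0
```

>>> arm_command:
  series: "2.5 -2 0 0 255; 0 0 1 0 255; 0 0 1 0 255; 0 0 1 0 255"

```text
time_s: 9.47
tool_pos: [0.4506, -0.2426, 0.0482]
tool_rot: [-180.0, 0.0, 86.9]
force: [-3.7, 2.3, 13.0]
grip_width: 0.0003
grasp_force: 6.4
```

>>> arm_command:
  series: "0 0 1 0 255; 0 0 0 0 255"

```text
time_s: 9.63
tool_pos: [0.4506, -0.2426, 0.0482]
tool_rot: [-179.9, 0.0, 86.9]
force: [-5.5, 2.8, 13.0]
grip_width: 0.0002
grasp_force: 6.8
```

>>> arm_command:
  series: "0 0 1 0 255; 0 0 0 0 255"

```text
time_s: 9.8
tool_pos: [0.4506, -0.2426, 0.048]
tool_rot: [-179.9, 0.0, 86.9]
force: [-6.9, 4.0, 20.6]
grip_width: 0.0006
grasp_force: 10.0
```

>>> arm_command:
  series: "0 0 -1.2 0 255; 0 0 0 0 255"

```text
time_s: 9.97
tool_pos: [0.4506, -0.2426, 0.0483]
tool_rot: [-180.0, 0.0, 86.9]
force: [-3.5, 2.5, 11.6]
grip_width: 0.0003
grasp_force: 5.9
```

>>> arm_command:
  series: "0 0 0 0 255; 0 0 0 0 255; 0 0 0 0 255; 0 0 0 0 255; 0 0 0 0 255; 0 0 0 0 255; 0 0 0 0 255; 0 0 0 0 255; 0 0 0 0 255; 0 0 0 0 255; 0 0 0 0 255; 0 0 0 0 255; 0 0 0 0 255; 0 0 0 0 255"

```text
time_s: 11.13
tool_pos: [0.4506, -0.2426, 0.0482]
tool_rot: [-180.0, 0.0, 86.9]
force: [-4.4, 2.8, 12.5]
grip_width: 0.0003
grasp_force: 6.0
```

The corner held at z = 48 mm under 12–20 N with no give. I'll retreat and check.

>>> arm_command:
  series: "0 0 -3 0 255; 0 0 -8 0 255; 0 0 -30 0 255; 0 0 -35 0 255; 0 0 -35 0 255; 0 0 -35 0 255; 30 0 -20 0 255; 35 5 0 0 255; 35 5 0 0 255; 35 5 0 0 255; 35 5 0 0 255; 35 5 0 0 255; 35 5 0 0 255; 35 5 0 0 255; 0 0 0 0 255"

```text
time_s: 12.38
tool_pos: [0.501, 0.0389, 0.2137]
tool_rot: [179.9, -0.2, 87.5]
force: [-0.3, 0.2, 0.5]
grip_width: 0.0004
grasp_force: 0.0
```

```bash
python3 - <<'E'
from h import *
b=cams.read_camera('scene')[165:265,245:375];t=cams.read_camera('top')[160:265,215:395]
cv2.imwrite('pics/f.png',np.vstack([cv2.resize(b,(390,300),interpolation=cv2.INTER_CUBIC),cv2.resize(t,(390,228),interpolation=cv2.INTER_CUBIC)]))
c=b.copy()
cv2.imwrite('pics/f2.png',cv2.resize(np.hstack([cv2.imread('scene_raw.png')[180:235,305:375],b[15:70,60:130]]),None,fx=5.5,fy=5.5,interpolation=cv2.INTER_CUBIC))
E
```

```text
(no output)
```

View pics/f.png

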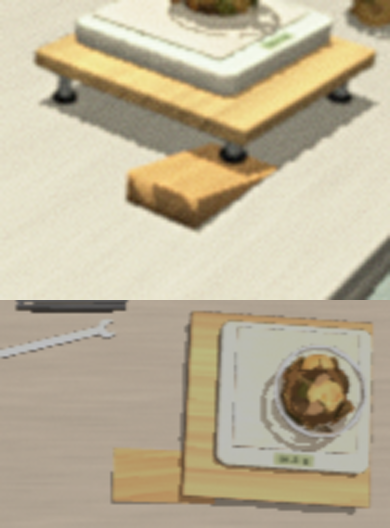

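View pics/f2.png

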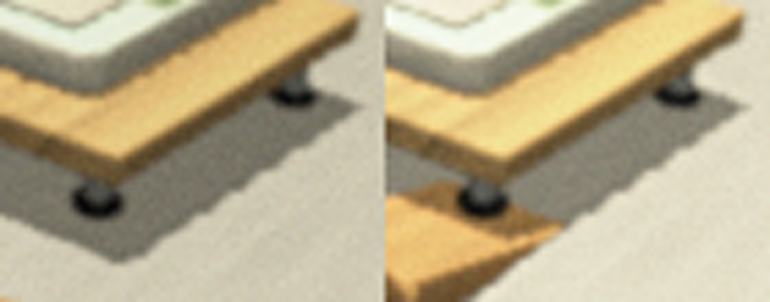

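The foot now rests on the wedge. The stand's corner is at the same pixels before and after (about (118,165) and (503,165) less the 385 offset), so it is still level and in place, with the pot and spanner unchanged. Handing in.

```bash
python3 -c "
from cell import env
print(env.sign_off())"
```

```text
the job is handed in; nothing more can be done
None
```

The wedge is snug under the short foot, and the corner showed no give when pressed for over a second at about 12 N (it briefly reached 20 N at first); the stand is level and in place with its pot still on the scale, and I handed the job in at about 12.5 s.

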